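Change the thread under a bayonet cover

TASK

Change the thread in the bayonet holder: lift the thread spool off the holder's seat and stand it upright in the small wooden tray, then stand the thread cone upright in the middle of the seat. Put the white cover over it with its lugs down in the collar's two gaps, and turn it clockwise (seen from above) by its handle as far as it will go, so that it is drawn down tight. Leave the jar, the mug and the tape measure where they are, and let go of everything.

Things in the scene. Friction and masses are not known exactly. Their poses are not given: they have to be found in the camera images.
- holder: Grey thread holder screwed to the surface; origin at the centre of its underside, on the surface. Round flange 132 mm across, 8 mm thick, with two screw ears reaching 80 mm from the axis on its +x and -x. On it a round collar, 108 mm outside, 39 mm high above the surface, with an inward ledge whose opening is 83 mm across.
- gap (a point): Gap in the ledge on the holder's +x (beside an ear), 24 mm wide, 46 mm from the axis, 39 mm above the surface; the same on -x. Clockwise from above of each gap the ledge's underside ramps down, drawing a lug about 3 mm down within about 45 degrees; then a short flat and a hard stop, about 61 degrees from the gap. Anticlockwise is blocked.
- seat_top (a point): Centre of the top face of the seat, a black rubber disc 80 mm across within the collar; at rest 20 mm above the surface. Spool and cone stand on it.
- seat (a joint): Travel of the sprung seat in m: 0 at rest, grows as it is pressed down (at most 0.005). It takes about 5 N to start it and about 9 N at 0.003, where the tightened cover holds it.
- cover: White bell-shaped cover, open below, 0.18 kg; origin at the centre of its lower rim, z up. 76 mm outside, 70 inside, 104 tall, inner height 99, bridge handle on top. Two round lugs 8 mm thick, 5 mm above the rim, reach 47 mm from the axis on +x and -x, in line with the handle; either way round fits. In the gaps its rim rests on the seat 20 mm above the surface; turned tight, about 17 mm.
- cover_handle (a point): Middle of the cover's handle bar, 134.5 mm above the rim: bar 84 mm long along the cover's x, 14 mm wide, 15 mm high; 23 mm free height between bar and dome, with posts about 26 mm either side of the middle.
- cone: Cream thread cone, 54 mm across at the foot, tapering to about 25 mm at the top, 90 mm tall, 0.09 kg; origin at the centre of its foot, z up.
- spool: Thread spool, 31 mm across, 60 mm tall, the slim one that stands on the holder's seat at the start; origin at the centre of its foot, z up.
- tray: Empty open wooden tray fixed to the surface, 90 by 90 mm, 18 mm high, walls and floor 5 mm; origin at the centre of its underside.
- jar: Small round jar with a black cap, 41 mm across, 54 mm tall, near the left edge; origin at the centre of its foot; leave it. Beyond it, on the higher desk at the left (y over 0.28 m), an old sewing machine stands up to 0.34 m high: keep the arm clear of it.
- mug: Tea mug at the back, 90 mm across, 100 mm tall; leave it.
- reel: Spring tape measure lying flat at the front right, 52 by 84 mm, 18 mm tall; leave it.

How it is judged:
By the outcome, as a careful person would: the job done as asked, in the order asked, and still so for the second after the job is handed in, with the robot touching nothing.
It also fails if it takes over 72 s, if anything falls off the work surface, if the arm or the gripper's body presses on something with over 40 N, if the wrist force passes 120 N, or if a joint passes its speed limit or range.

ROBOT

A 7-joint arm with a two-finger parallel gripper is mounted at the origin on a cart in front of the work surface, level with it; the furniture and walls round the work are solid. World frame = base frame: x ahead of the robot, y to its left, z up, the work surface at z = 0. Lengths are in m, angles in rad, forces in N, time in s.
With the tool pointing down it reaches from about 0.4 to 0.85 m from the base axis. Payload 10.4 kg.
Tool frame: the origin (TCP) lies between the finger pads; the fingertips stand 25 mm ahead of it and the grasp point (between the pads) lies 6 mm ahead of it; z points along the fingers, y is the line along which they close (so a half turn about z gives the same grasp; the last joint's range is limited). The gripper opens to 85 mm and grips with 20 to 120 N. Pads are 22 mm wide; open, the fingers measure 114 mm over their backs; the gripper's body (76 mm by 85 mm) begins 54 mm behind the grasp point. The pads swing forward as they close: fully open they stand 13 mm farther back than shut.
Start: joints at [1.304, 0.332, -0.065, 1.46, 0.022, 1.35, -0.088], TCP at [0.151, -0.607, 0.256] pointing down, gripper open.
Joint ranges: [-2.6, 2.6], [-0.5, 2.12], [-1.47, 1.34], [0.16, 2.42], [-1.27, 4.41], [0.06, 2.06], [-2.6, 2.6]. Speed limits (rad/s): [2.22, 2.22, 2.79, 2.79, 3.14, 3.14, 3.14].

INTERFACE

Orientations are given as a unit quaternion [x, y, z, w].
In Python, from cell import arm gives the robot as it stands.
- The arm moves only by the shell command python3 inch.py [OPENING] [FORCE], which reads ROWS from standard input. ROWS is a JSON list of rows, 1 to 5 of them, each written [[dx, dy, dz], [rx, ry, rz]]: dx, dy, dz in normalised numbers (1 is 0.4 m), then a rotation vector rx, ry, rz in a scale on which 1.0 is 4 rad; each row shifts and turns the commanded pose from where the row before left it, along the tool's axes as they then stand; what a row does not reach is not made up. A row lasts 1/12 s, in which the tool goes at most 0.0417 m and 0.125 rad, less where a joint would pass 70% of its speed; a pose out of reach is approached as far as the arm can. OPENING is the finger opening in m, set as the command begins (- or left out keeps the last). The fingers move at their own pace and stop on an object; FORCE is the grip in N (left out, the last holds). Time passes only in rows, so rows that do not move let the fingers close. It prints the time, the measured TCP pose, the force, the opening and the grip force at its end. Input that does not fit is refused with a message, and nothing moves.
- arm.observe(): the state, without advancing time (a new reading comes with each control period).
- arm.get_image(name): name is "side" or "top" or "wrist"; returns the picture (384x512x3 uint8, red, green, blue); there is no depth.
- arm.get_calibration(name): a dict with "fovy" (degrees; the focal length in pixels is half the picture's height over the tangent of half this angle, whatever the lens; pixels are square), "cx", "cy" (the principal point, pixels), "R" (3x3) and "t" (3): a world point X has camera coordinates R X + t; the wrist camera has in their place "tool_from_camera" (4x4, takes a point from camera to tool coordinates, whose origin is the TCP and whose axes are the flange's). Camera axes: x right, y down, z forward; pixel columns grow to the right and rows downward; lengths in m; the calibration is good to about 2 mm. The wrist camera is an equidistant fisheye: a pixel r from the principal point sees the ray r / f radians off the axis. A picture is of the moment at which its call begins: read the wrist's pose just before it. get_calibration takes no time and is no camera call.
- arm.hand_in(): hands the job in; it is judged then, once.
The state is a dict: "clock": time; "joints": joint angles; "joint_velocities": joint speeds; "tau": joint torques, N m; "ee_pos": TCP position; "eef_rot": TCP orientation; "ft_force": force on the tool from outside, world axes, zero at the start; "torque": the same for the moment, N m; "gripper_width": finger opening in m; "grip_force": force on a finger pad.
Only numpy, scipy, OpenCV 4.12 (cv2) and the standard library are available. Lean on these libraries where they do the work, as an engineer would, in place of code of your own. Each camera call takes 0.05 s, during which the arm holds its last target. There are 200 camera calls.

## Working session

There is one attempt and no reset: what is moved stays moved. The work goes in short steps, Python scripts to look and compute and a shell command to move; the robot and the scene stay as the last step left them, time stands still between calls to the robot, and variables do not carry over. Pictures are saved under pics/ and viewed, at most 13 in all, crops included, and the job is handed in when it is done.

```bash
ls; mkdir -p pics; python3 - <<'E'
from cell import arm
import cv2,numpy as np
s=arm.observe();print(s)
for n in("side","top"):
    im=arm.get_image(n);cv2.imwrite(f"pics/{n}0.png",im[:,:,::-1])
    print(n,arm.get_calibration(n))
print(arm.get_calibration("wrist"))
a=cv2.imread("pics/side0.png");b=cv2.imread("pics/top0.png")
E
```

```text
cell.py
inch.py
pics
{'clock': 0.0, 'joints': array([ 1.30439423,  0.33284768, -0.0647042 ,  1.46094152,  0.0215926 ,
        1.34991337, -0.08851719]), 'joint_velocities': array([-0.0011925 ,  0.00034549, -0.00119082, -0.0005215 , -0.00018822,
        0.00080291,  0.00017589]), 'tau': array([-7.65205550e-04, -6.25437284e+01,  4.87198296e-02, -3.91613603e+01,
        1.60932995e-02,  9.95495589e-03,  1.62323641e-05]), 'ee_pos': array([ 0.15078853, -0.60618211,  0.25553093]), 'eef_rot': array([ 9.92578641e-01,  1.21602387e-01, -1.14920320e-04, -6.97948535e-04]), 'ft_force': array([ 0.30805199, -0.05302665,  0.20658267]), 'torque': array([0.02491039, 0.01195792, 0.01808122]), 'grip_force': 0.0, 'gripper_width': 0.08537563993760969}
side {'fovy': 47.51324713979044, 'cx': 249.8517273799186, 'cy': 191.11105146054135, 'R': array([[ 0.88359268,  0.46825409, -0.00144526],
       [ 0.34001107, -0.64371489, -0.68558268],
       [-0.32195723,  0.60528443, -0.72799334]]), 't': array([-0.44896509, -0.15324211,  1.45059414])}
top {'fovy': 42.67321889201151, 'cx': 255.20764844763767, 'cy': 182.9394605835462, 'R': array([[-0.00475076, -0.99997858, -0.00450136],
       [-0.9983828 ,  0.00499809, -0.05662868],
       [ 0.05664997,  0.00422505, -0.99838516]]), 't': array([-0.08543438,  0.53807909,  1.35013721])}
{'fovy': 65.70646984690485, 'cx': 261.61090530485154, 'cy': 195.59161504225605, 'tool_from_camera': array([[ 1.10737699e-03, -9.48709819e-01, -3.16146252e-01,
         8.17926256e-02],
       [ 9.99999287e-01,  9.09188140e-04,  7.74389954e-04,
        -2.50712187e-04],
       [-4.47234931e-04, -3.16146884e-01,  9.48710150e-01,
        -1.17808181e-01],
       [ 0.00000000e+00,  0.00000000e+00,  0.00000000e+00,
         1.00000000e+00]])}
```

View pics/top0.png

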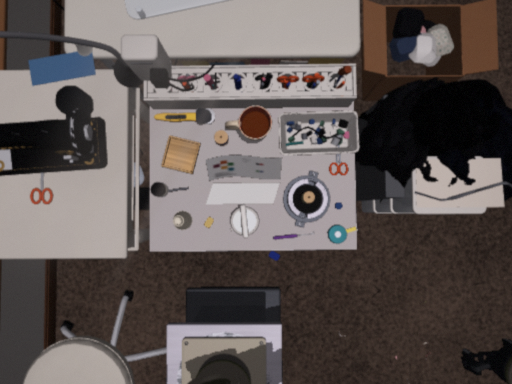

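View pics/side0.png

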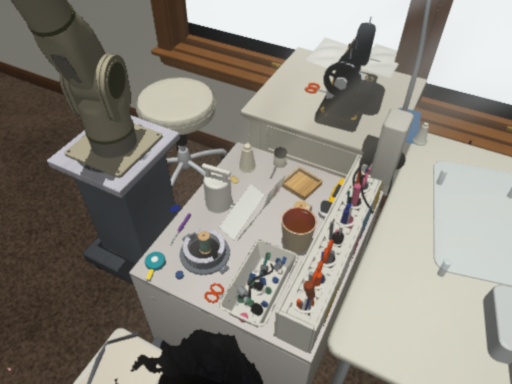

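The top view shows the holder with the spool at (307,198), cover (244,221), cone (180,221), tray (181,155), jar (159,190), mug (255,122) and reel (338,234). The side view agrees. Next I get rough positions and plan a closer wrist look.

```bash
cat > h.py <<'E'
from cell import arm
import numpy as np, cv2
from scipy.spatial.transform import Rotation as Ro
def cal(n):
    c=arm.get_calibration(n); c['f']=192/np.tan(np.radians(c['fovy']/2)); return c
def ray(n,uv,s=None):
    c=cal(n); d=np.array([(uv[0]-c['cx'])/c['f'],(uv[1]-c['cy'])/c['f'],1.])
    if n!='wrist': return -c['R'].T@c['t'], c['R'].T@d
    r=np.hypot(d[0],d[1]); d=np.array([d[0]/r*np.sin(r),d[1]/r*np.sin(r),np.cos(r)])
    T=np.array(c['tool_from_camera']); R=Ro.from_quat(s['eef_rot']).as_matrix()
    return R@T[:3,3]+s['ee_pos'], R@T[:3,:3]@d
def onz(n,uv,z,s=None):
    o,d=ray(n,uv,s); return o+d*(z-o[2])/d[2]
def two(*rs):
    A=0;b=0
    for o,d in rs:
        d=d/np.linalg.norm(d);P=np.eye(3)-np.outer(d,d);A=A+P;b=b+P@o
    return np.linalg.solve(A,b)
def proj(X,s):
    c=cal('wrist');T=np.array(c['tool_from_camera']);R=Ro.from_quat(s['eef_rot']).as_matrix()
    p=T[:3,:3].T@(R.T@(np.array(X)-s['ee_pos'])-T[:3,3])
    r=np.hypot(p[0],p[1]);th=np.arctan2(r,p[2]);return np.array([c['cx'],c['cy']])+c['f']*th*p[:2]/r
def delta(target,yaw=None,s=None):
    """tool-axes shift from present TCP to a world target; yaw = world angle of tool y"""
    s=s or arm.observe();R=Ro.from_quat(s['eef_rot'])
    print('shift',np.round(R.inv().apply(np.array(target)-s['ee_pos']),4),'tooly yaw',round(np.degrees(np.arctan2(*R.as_matrix()[[1,0],1])),2))
    if yaw is not None:
        c=np.cos(yaw);n=np.sin(yaw);y=np.array([c,n,0]);
        for sg in(1,-1):
            G=np.column_stack([np.cross(sg*y,[0,0,-1]),sg*y,[0,0,-1]])
            print('rotvec',np.round((R.inv()*Ro.from_matrix(G)).as_rotvec(),4))
def snap(name,file=None):
    s=arm.observe();im=arm.get_image(name)
    cv2.imwrite('pics/'+file,np.ascontiguousarray(im[:,:,::-1]));return s,im
E
python3 - <<'E'
from h import *
for k,uv,z in [('spool',(309,197),.08),('holder',(307,199),.039),('cover',(244,221),.13),('cone',(180,220),.09),('tray',(181,155),.018),('jar',(159,190),.054),('mug',(255,122),.1),('reel',(338,234),.018)]:
    print(k,onz('top',uv,z).round(3))
s=arm.observe();print(Ro.from_quat(s['eef_rot']).as_matrix().round(3))
a=cv2.imread('pics/top0.png')[90:260,140:360];cv2.imwrite('pics/tc.png',cv2.resize(a,None,fx=3.5,fy=3.5,interpolation=2))
E
```

```text
spool [ 0.496 -0.23   0.08 ]
holder [ 0.492 -0.229  0.039]
cover [ 0.435 -0.06   0.13 ]
cone [0.437 0.109 0.09 ]
tray [0.616 0.118 0.018]
jar [0.518 0.171 0.054]
mug [ 0.693 -0.089  0.1  ]
reel [ 0.396 -0.315  0.018]
[[ 0.97   0.241 -0.   ]
 [ 0.241 -0.97   0.001]
 [-0.    -0.001 -1.   ]]
```

View pics/tc.png

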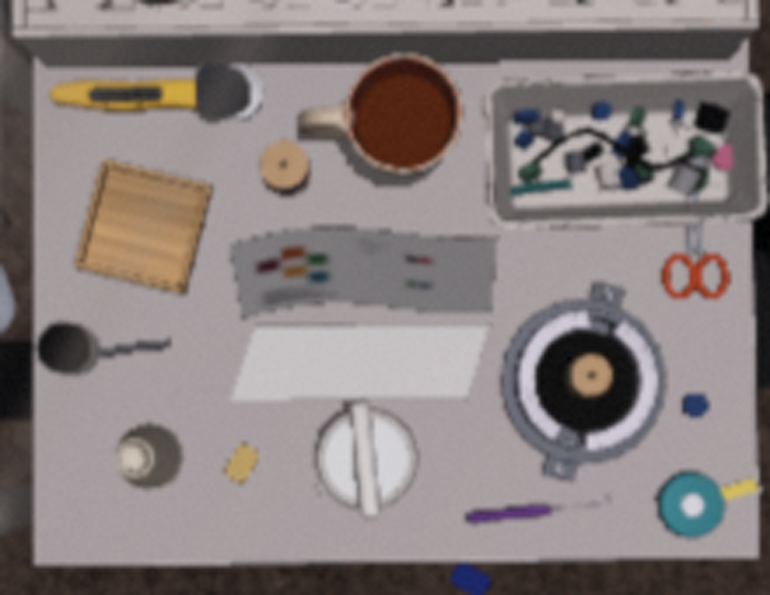

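The rows are not in the units I measure in: shifts go in shares of 0.4 m and turns go in shares of 4 rad. I convert before sending: 0.0325 m is 0.0813, -0.0212 m is -0.053.

```bash
echo '[[[0.0813, -0.053, 0], [0, 0, 0]], [[0.0813, -0.053, 0], [0, 0, 0]], [[0.0813, -0.053, 0], [0, 0, 0]], [[0.0813, -0.053, 0], [0, 0, 0]], [[0.0813, -0.053, 0], [0, 0, 0]]]' | python3 inch.py 0.085
echo '[[[0.0813, -0.053, 0], [0, 0, 0]], [[0.0813, -0.053, 0], [0, 0, 0]], [[0.0813, -0.053, 0], [0, 0, 0]], [[0.0813, -0.053, 0], [0, 0, 0]], [[0.0813, -0.053, 0], [0, 0, 0]]]' | python3 inch.py
echo '[[[0.0813, -0.053, 0], [0, 0, 0]], [[0.0813, -0.053, 0], [0, 0, 0]], [[0.0813, -0.053, 0], [0, 0, 0]], [[0, 0, 0], [0, 0, 0]], [[0, 0, 0], [0, 0, 0]]]' | python3 inch.py
python3 -c "
from h import *
s,im=snap('wrist','w1.png');print(s['joints'].round(3),s['eef_rot'])
for z in(.02,.08): print(proj((.496,-.232,z),s))"
```

```text
clock: 0.52
ee_pos: [0.2838, -0.4627, 0.256]
eef_rot: [0.993, 0.121, -0.0, -0.0]
ft_force: [0.6, -1.1, -0.8]
gripper_width: 0.085
grip_force: 0.0
clock: 0.93
ee_pos: [0.4159, -0.3207, 0.2562]
eef_rot: [0.993, 0.121, -0.0, 0.0]
ft_force: [1.0, -0.2, -0.3]
gripper_width: 0.085
grip_force: 0.0
clock: 1.35
ee_pos: [0.4956, -0.2346, 0.2559]
eef_rot: [0.992, 0.124, -0.0, -0.001]
ft_force: [0.6, -0.7, 0.4]
gripper_width: 0.0854
grip_force: 0.0
[ 0.737  0.193 -0.428  1.648  0.082  1.319 -1.026] [ 9.92287632e-01  1.23955519e-01 -1.05616028e-04 -5.22997627e-04]
[259.81893113 166.64609055]
[259.44281223 179.68248596]
```

View pics/w1.png

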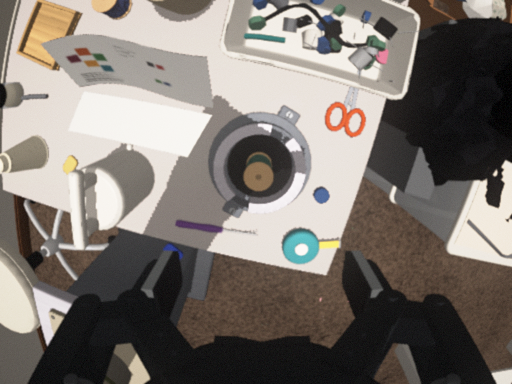

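The spool top is at about (258,178), within 2 px of the prediction. The holder's ears are at (288,115) and (236,207). Now measuring these with masks.

```bash
cat >> h.py <<'E'
def mask(im,lo,hi,uv,k=3,r=None):
    hsv=cv2.cvtColor(np.ascontiguousarray(im),cv2.COLOR_RGB2HSV)
    m=cv2.inRange(hsv,np.array(lo),np.array(hi))
    if r:
        w=np.zeros_like(m);cv2.circle(w,tuple(map(int,uv)),r,255,-1);m&=w
    if k:m=cv2.morphologyEx(m,cv2.MORPH_OPEN,np.ones((k,k),np.uint8))
    n,l,st,ce=cv2.connectedComponentsWithStats(m)
    d=[np.abs(np.argwhere(l==i)[:,::-1]-uv).sum(1).min() if st[i,4]>20 else 1e9 for i in range(1,n)]
    i=1+int(np.argmin(d));return (l==i).astype(np.uint8),st[i],ce[i]
E
python3 - <<'E'
from h import *
s=arm.observe();im=cv2.imread('pics/w1.png')[:,:,::-1]
hsv=cv2.cvtColor(np.ascontiguousarray(im),cv2.COLOR_RGB2HSV)
for n,uv in dict(spooltop=(260,176),spoolside=(258,160),ear=(289,113),ear2=(236,208),collar=(220,150),collarlight=(300,170),flange=(225,195),table=(180,180),tray=(40,35),cover=(110,190)).items(): print(n,uv,hsv[uv[1],uv[0]],onz('wrist',uv,.008,s).round(3))
c=im[90:230,190:330];big=cv2.resize(c,None,fx=4,fy=4,interpolation=2)
t=cv2.resize(cv2.imread('pics/top0.png')[165:235,215:345],(0,0),fx=2,fy=2)
cv2.imwrite('pics/w1c.png',big[:,:,::-1])
E
```

```text
spooltop (260, 176) [ 17 102 108] [ 0.48  -0.238  0.008]
spoolside (258, 160) [73 57 63] [ 0.5   -0.231  0.008]
ear (289, 113) [170   4 204] [ 0.566 -0.253  0.008]
ear2 (236, 208) [ 0  0 81] [ 0.43  -0.218  0.008]
collar (220, 150) [163  12 143] [ 0.501 -0.181  0.008]
collarlight (300, 170) [170  11 137] [ 0.5   -0.285  0.008]
flange (225, 195) [161  15 135] [ 0.444 -0.2    0.008]
table (180, 180) [ 16  24 137] [ 0.45  -0.138  0.008]
tray (40, 35) [ 18 117 233] [0.618 0.131 0.008]
cover (110, 190) [ 17   9 248] [ 0.411 -0.037  0.008]
```

View pics/w1c.png

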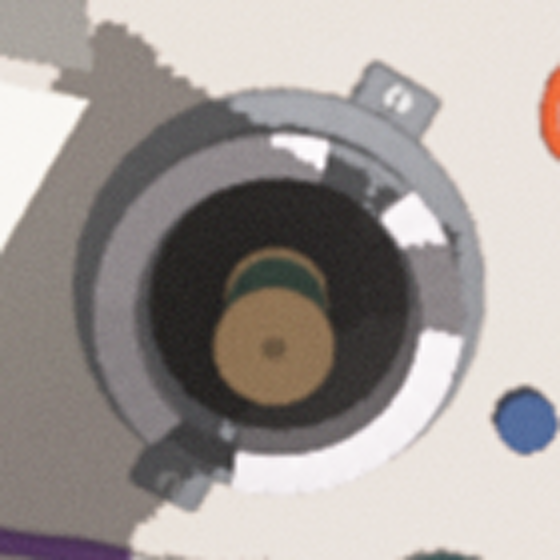

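Crop at 4×, offset (190,90). Spool-top hole at (274,347); collar top outer edge spans x 93–463 and y 133–493; ear screws at (397,98) and about (175,478).

```bash
python3 - <<'E'
from h import *
s=arm.observe()
P=lambda u,v,z:onz('wrist',(190+u/4,90+v/4),z,s)
print('spool',P(274,347,.08).round(4))
L,R,T,B=P(93,313,.039),P(463,313,.039),P(278,133,.039),P(278,493,.039)
print('collar',((L+R)/2).round(4),((T+B)/2).round(4),np.linalg.norm(L-R),np.linalg.norm(T-B))
a,b=P(397,98,.008),P(172,480,.008);d=a-b
print('ears',a.round(4),b.round(4),((a+b)/2).round(4),np.linalg.norm(d),np.degrees(np.arctan2(d[1],d[0])))
g=[P(362,190,.039),P(222,440,.039)];d=g[0]-g[1];print('gaps',np.round(g,4),np.linalg.norm(d),np.degrees(np.arctan2(d[1],d[0])))
# top view handle/cover/tray
t=lambda u,v,z:onz('top',(140+u/3.5,90+v/3.5),z)
a,b=t(358,405,.14),t(372,512,.14);d=a-b;print('handle',((a+b)/2).round(4),np.linalg.norm(d),np.degrees(np.arctan2(d[1],d[0])))
print('tray',[t(*c,.018).round(3)for c in((107,160),(212,185),(184,293),(77,268))])
e=[t(605,293,.008),t(560,470,.008)];d=e[0]-e[1];print('ears top',((e[0]+e[1])/2).round(4),np.linalg.norm(d),np.degrees(np.arctan2(d[1],d[0])))
delta((.49,-.233,.071))
E
```

```text
spool [ 0.4976 -0.2325  0.08  ]
collar [ 0.4973 -0.2333  0.039 ] [ 0.4952 -0.2339  0.039 ] 0.10763177120627768 0.10782925066906114
ears [ 0.5647 -0.2537  0.008 ] [ 0.4266 -0.2146  0.008 ] [ 0.4956 -0.2341  0.008 ] 0.14346695576981947 -15.806705627394651
gaps [[ 0.5376 -0.2477  0.039 ]
 [ 0.4553 -0.2266  0.039 ]] 0.08498658033725937 -14.391007259610806
handle [ 0.435  -0.0607  0.14  ] 0.07725292819650346 7.2743638846124545
tray [array([0.671, 0.147, 0.018]), array([0.65 , 0.064, 0.018]), array([0.564, 0.086, 0.018]), array([0.584, 0.171, 0.018])]
ears top [ 0.4927 -0.2305  0.008 ] 0.14550742105521974 -14.851190959991214
shift [-0.0032 -0.0046  0.1849] tooly yaw -75.95
```

Scaled: 0.037 m is 0.0925, 0.0024 m is 0.006.

```bash
echo '[[[0.006, -0.004, 0.0925], [0, 0, 0]], [[0, 0, 0.0925], [0, 0, 0]], [[0, 0, 0.0925], [0, 0, 0]], [[0, 0, 0.0925], [0, 0, 0]], [[0, 0, 0.0925], [0, 0, 0]]]' | python3 inch.py 0.085
echo '[[[0, 0, 0], [0, 0, 0]], [[0, 0, 0], [0, 0, 0]]]' | python3 inch.py 
echo '[[[0, 0, 0], [0, 0, 0]], [[0, 0, 0], [0, 0, 0]], [[0, 0, 0], [0, 0, 0]], [[0, 0, 0], [0, 0, 0]], [[0, 0, 0], [0, 0, 0]]]' | python3 inch.py 0.02 40
echo '[[[0, 0, 0], [0, 0, 0]], [[0, 0, 0], [0, 0, 0]], [[0, 0, 0], [0, 0, 0]]]' | python3 inch.py 
```

```text
clock: 1.82
ee_pos: [0.4949, -0.2368, 0.0697]
eef_rot: [0.993, 0.12, -0.0, 0.001]
ft_force: [1.3, -0.2, 0.3]
gripper_width: 0.0848
grip_force: 0.0
clock: 1.98
ee_pos: [0.4945, -0.2358, 0.0705]
eef_rot: [0.993, 0.121, -0.002, -0.001]
ft_force: [0.5, 0.1, 1.6]
gripper_width: 0.085
grip_force: 0.0
clock: 2.4
ee_pos: [0.497, -0.2353, 0.0726]
eef_rot: [0.993, 0.122, 0.001, 0.001]
ft_force: [0.2, -0.3, 3.9]
gripper_width: 0.0298
grip_force: 40.1
clock: 2.65
ee_pos: [0.4969, -0.2353, 0.072]
eef_rot: [0.993, 0.122, 0.001, 0.001]
ft_force: [0.7, -1.1, 5.5]
gripper_width: 0.03
grip_force: 40.2
```

Scaled: -0.04 m is -0.1, -0.02 m is -0.05.

```bash
echo '[[[0, 0, -0.05], [0, 0, 0]], [[0, 0, -0.1], [0, 0, 0]], [[0, 0, -0.1], [0, 0, 0]], [[0, 0, -0.1], [0, 0, 0]]]' | python3 inch.py
echo '[[[0.0558, -0.0863, 0], [0, 0, 0]], [[0.0558, -0.0863, 0], [0, 0, 0]], [[0.0558, -0.0863, 0], [0, 0, 0]], [[0.0558, -0.0863, 0], [0, 0, 0]], [[0.0558, -0.0863, 0], [0, 0, 0]]]' | python3 inch.py
echo '[[[0.0558, -0.0863, 0], [0, 0, 0]], [[0.0558, -0.0863, 0], [0, 0, 0]], [[0.0558, -0.0863, 0], [0, 0, 0]], [[0.0558, -0.0863, 0], [0, 0, 0]], [[0, 0, 0], [0, 0, 0]]]' | python3 inch.py
echo '[[[0, 0, 0], [0, 0, 0]], [[0, 0, 0], [0, 0, 0]]]' | python3 inch.py
python3 -c "
from h import *
s,im=snap('wrist','w2.png');delta((.617,.117,.056))"
```

```text
clock: 2.98
ee_pos: [0.4956, -0.2345, 0.2124]
eef_rot: [0.993, 0.122, -0.001, -0.001]
ft_force: [1.9, -1.5, -0.8]
gripper_width: 0.0296
grip_force: 40.1
clock: 3.4
ee_pos: [0.5628, -0.0388, 0.2111]
eef_rot: [0.993, 0.121, -0.0, 0.0]
ft_force: [0.8, -0.3, -0.1]
gripper_width: 0.0298
grip_force: 40.1
clock: 3.82
ee_pos: [0.6154, 0.1251, 0.2106]
eef_rot: [0.992, 0.127, -0.0, -0.003]
ft_force: [-0.2, 1.8, 0.9]
gripper_width: 0.0298
grip_force: 40.1
clock: 3.98
ee_pos: [0.6158, 0.1146, 0.2105]
eef_rot: [0.993, 0.122, -0.001, 0.0]
ft_force: [-0.1, 0.2, 0.4]
gripper_width: 0.0306
grip_force: 40.1
shift [ 0.002  -0.0033  0.1548] tooly yaw -76.1
```

View pics/w2.png

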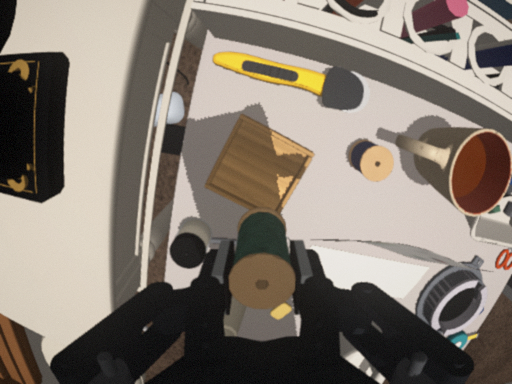

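The spool is in the fingers. The tray's corners are at about (242,114), (314,154), (205,186) and (277,214 hidden).

```bash
python3 - <<'E'
from h import *
s=arm.observe()
for uv in((242,114),(314,154),(205,186)):print(onz('wrist',uv,.018,s).round(3))
m=(onz('wrist',(314,154),.018,s)+onz('wrist',(205,186),.018,s))/2;print(m)
delta([m[0],m[1],.056])
E
```

```text
[0.676 0.149 0.018]
[0.654 0.065 0.018]
[0.591 0.171 0.018]
[0.62213798 0.1181837  0.018     ]
shift [ 0.0073 -0.0032  0.1547] tooly yaw -76.1
```

Scaled: 0.04 m is 0.1, 0.035 m is 0.0875.

```bash
echo '[[[0.015, -0.0075, 0.0875], [0, 0, 0]], [[0, 0, 0.1], [0, 0, 0]], [[0, 0, 0.1], [0, 0, 0]], [[0, 0, 0.0625], [0, 0, 0]], [[0, 0, 0.02], [0, 0, 0]]]' | python3 inch.py
echo '[[[0, 0, 0.0075], [0, 0, 0]], [[0, 0, 0], [0, 0, 0]], [[0, 0, 0], [0, 0, 0]]]' | python3 inch.py
```

```text
clock: 4.45
ee_pos: [0.6187, 0.1162, 0.0586]
eef_rot: [0.993, 0.12, -0.003, 0.001]
ft_force: [0.1, -0.2, -0.6]
gripper_width: 0.0303
grip_force: 40.1
clock: 4.7
ee_pos: [0.6225, 0.119, 0.0625]
eef_rot: [0.993, 0.121, 0.002, 0.0]
ft_force: [-0.2, 0.1, 0.4]
gripper_width: 0.0301
grip_force: 40.1
```

Scaled: 0.003 m is 0.0075.

```bash
echo '[[[0, 0, 0.0075], [0, 0, 0]], [[0, 0, 0], [0, 0, 0]], [[0, 0, 0], [0, 0, 0]]]' | python3 inch.py
echo '[[[0, 0, 0.005], [0, 0, 0]], [[0, 0, 0], [0, 0, 0]], [[0, 0, 0], [0, 0, 0]]]' | python3 inch.py
```

```text
clock: 4.95
ee_pos: [0.6217, 0.1192, 0.0582]
eef_rot: [0.993, 0.122, 0.001, 0.0]
ft_force: [-0.1, 0.5, -0.9]
gripper_width: 0.0301
grip_force: 40.1
clock: 5.2
ee_pos: [0.622, 0.1193, 0.0578]
eef_rot: [0.993, 0.122, 0.001, 0.0]
ft_force: [-6.9, -2.4, 18.4]
gripper_width: 0.0302
grip_force: 41.9
```

Scaled: -0.0015 m is -0.0038.

```bash
echo '[[[0, 0, -0.0038], [0, 0, 0]], [[0, 0, 0], [0, 0, 0]]]' | python3 inch.py
echo '[[[0, 0, 0], [0, 0, 0]], [[0, 0, 0], [0, 0, 0]], [[0, 0, 0], [0, 0, 0]], [[0, 0, 0], [0, 0, 0]], [[0, 0, 0], [0, 0, 0]]]' | python3 inch.py 0.06
echo '[[[0, 0, -0.05], [0, 0, 0]], [[0, 0, -0.1], [0, 0, 0]], [[0, 0, -0.1], [0, 0, 0]], [[0, 0, -0.1], [0, 0, 0]], [[0, 0, -0.1], [0, 0, 0]]]' | python3 inch.py 
python3 - <<'E'
from h import *
delta((.437,.108,.25))
E
```

```text
clock: 5.37
ee_pos: [0.6218, 0.1193, 0.0579]
eef_rot: [0.993, 0.122, 0.001, 0.0]
ft_force: [-1.7, -1.6, 9.3]
gripper_width: 0.0299
grip_force: 40.8
clock: 5.78
ee_pos: [0.6211, 0.1191, 0.0565]
eef_rot: [0.993, 0.122, -0.0, 0.0]
ft_force: [0.5, -0.7, -0.1]
gripper_width: 0.06
grip_force: 0.0
clock: 6.2
ee_pos: [0.6208, 0.1192, 0.2387]
eef_rot: [0.993, 0.122, -0.0, -0.0]
ft_force: [1.9, 0.5, -0.5]
gripper_width: 0.06
grip_force: 0.0
shift [-0.1811 -0.0335 -0.0113] tooly yaw -76.02
```

Scaled: -0.036 m is -0.09, -0.0067 m is -0.0168.

```bash
echo '[[[-0.09, -0.0168, 0], [0, 0, 0]], [[-0.09, -0.0168, 0], [0, 0, 0]], [[-0.09, -0.0168, 0], [0, 0, 0]], [[-0.09, -0.0168, 0], [0, 0, 0]], [[-0.09, -0.0168, 0], [0, 0, 0]]]' | python3 inch.py 0.085
echo '[[[0, 0, 0], [0, 0, 0]], [[0, 0, 0], [0, 0, 0]]]' | python3 inch.py
python3 - <<'E'
from h import *
s,im=snap('wrist','w3.png');print(s['ee_pos'],s['joints'].round(2))
for p in((.437,.108,.09),(.437,.108,0),(.62,.119,.065),(.62,.119,.005),(.435,-.06,.142)):print(proj(p,s).round())
E
```

```text
clock: 6.62
ee_pos: [0.4367, 0.1081, 0.2363]
eef_rot: [0.993, 0.121, -0.0, 0.0]
ft_force: [-0.6, 0.4, 1.1]
gripper_width: 0.0851
grip_force: 0.0
clock: 6.78
ee_pos: [0.4374, 0.1079, 0.2373]
eef_rot: [0.993, 0.122, 0.001, 0.001]
ft_force: [0.5, -0.3, 0.6]
gripper_width: 0.085
grip_force: 0.0
[0.43736209 0.10789488 0.23730466] [ 0.34 -0.01 -0.67  1.89 -0.    1.26 -1.66]
[261. 189.]
[261. 168.]
[296.   4.]
[290.  20.]
[435. 250.]
```

View pics/w3.png

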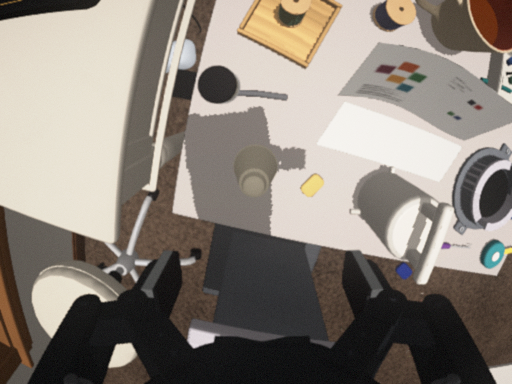

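The spool stands in the tray (293,8). The cone top is at (254,183) with its foot near (255,163). The cover's handle runs from about (443,208) to (423,281), with a lug at (355,211).

```bash
python3 - <<'E'
from h import *
s=arm.observe();im=cv2.imread('pics/w3.png')[:,:,::-1]
c=onz('wrist',(254,183),.09,s);f=onz('wrist',(255,164),.0,s);print(c,f)
a,b=onz('wrist',(443,208),.142,s),onz('wrist',(423,281),.142,s);d=a-b;print('handle',(a+b)/2,np.linalg.norm(d),np.degrees(np.arctan2(d[1],d[0])))
print('lug',onz('wrist',(355,211),.005,s))
delta([*((c+f)/2)[:2],.052])
E
```

```text
[0.44268232 0.116098   0.09      ] [ 4.41006152e-01  1.16535957e-01 -5.55111512e-17]
handle [ 0.43931345 -0.05546899  0.142     ] 0.07628911644023327 12.140775727746517
lug [ 0.41406297 -0.02449274  0.005     ]
shift [ 0.0049 -0.0076  0.1853] tooly yaw -76.05
```

Scaled: 0.04 m is 0.1, 0.0385 m is 0.0963.

```bash
echo '[[[0.0123, -0.019, 0.0625], [0, 0, 0]], [[0, 0, 0.1], [0, 0, 0]], [[0, 0, 0.1], [0, 0, 0]], [[0, 0, 0.1], [0, 0, 0]], [[0, 0, 0.0963], [0, 0, 0]]]' | python3 inch.py
echo '[[[0, 0, 0], [0, 0, 0]], [[0, 0, 0], [0, 0, 0]], [[0, 0, 0], [0, 0, 0]]]' | python3 inch.py
echo '[[[0, 0, 0], [0, 0, 0]], [[0, 0, 0], [0, 0, 0]], [[0, 0, 0], [0, 0, 0]], [[0, 0, 0], [0, 0, 0]], [[0, 0, 0], [0, 0, 0]]]' | python3 inch.py 0.02 40
echo '[[[0, 0, 0], [0, 0, 0]], [[0, 0, 0], [0, 0, 0]], [[0, 0, 0], [0, 0, 0]]]' | python3 inch.py 
```

```text
clock: 7.25
ee_pos: [0.4421, 0.1173, 0.0512]
eef_rot: [0.993, 0.122, 0.0, -0.001]
ft_force: [1.3, -1.5, -0.8]
gripper_width: 0.0851
grip_force: 0.0
clock: 7.5
ee_pos: [0.4429, 0.1176, 0.055]
eef_rot: [0.993, 0.122, 0.001, -0.0]
ft_force: [0.5, -0.2, 0.0]
gripper_width: 0.0848
grip_force: 0.0
clock: 7.92
ee_pos: [0.4423, 0.1169, 0.0549]
eef_rot: [0.993, 0.121, 0.001, 0.0]
ft_force: [-3.7, -1.5, 12.9]
gripper_width: 0.0398
grip_force: 39.1
clock: 8.17
ee_pos: [0.4424, 0.1169, 0.0549]
eef_rot: [0.993, 0.122, 0.001, 0.0]
ft_force: [-3.6, -1.6, 14.2]
gripper_width: 0.04
grip_force: 39.1
```

Scaled: -0.04 m is -0.1, -0.02 m is -0.05.

```bash
echo '[[[0, 0, -0.05], [0, 0, 0]], [[0, 0, -0.1], [0, 0, 0]], [[0, 0, -0.1], [0, 0, 0]], [[0, 0, -0.1], [0, 0, 0]], [[0, 0, -0.1], [0, 0, 0]]]' | python3 inch.py
echo '[[[-0.0093, 0.0983, 0], [0, 0, 0]], [[-0.0093, 0.0983, 0], [0, 0, 0]], [[-0.0093, 0.0983, 0], [0, 0, 0]], [[-0.0093, 0.0983, 0], [0, 0, 0]], [[-0.0093, 0.0983, 0], [0, 0, 0]]]' | python3 inch.py
echo '[[[-0.0093, 0.0983, 0], [0, 0, 0]], [[-0.0093, 0.0983, 0], [0, 0, 0]], [[-0.0093, 0.0983, 0], [0, 0, 0]], [[-0.0093, 0.0983, 0], [0, 0, 0]], [[0, 0, 0], [0, 0, 0]]]' | python3 inch.py
echo '[[[0, 0, 0], [0, 0, 0]], [[0, 0, 0], [0, 0, 0]]]' | python3 inch.py
python3 - <<'E'
from h import *
delta((.4957,-.234,.075))
E
```

```text
clock: 8.58
ee_pos: [0.4408, 0.1169, 0.2357]
eef_rot: [0.993, 0.122, 0.0, 0.0]
ft_force: [1.9, -0.8, -1.3]
gripper_width: 0.04
grip_force: 40.5
clock: 9.0
ee_pos: [0.4707, -0.0803, 0.2341]
eef_rot: [0.993, 0.122, 0.001, 0.001]
ft_force: [1.3, -0.0, -1.1]
gripper_width: 0.0402
grip_force: 40.5
clock: 9.42
ee_pos: [0.493, -0.2432, 0.2331]
eef_rot: [0.993, 0.117, -0.0, 0.001]
ft_force: [-1.6, 0.0, -0.8]
gripper_width: 0.0398
grip_force: 40.5
clock: 9.58
ee_pos: [0.4944, -0.234, 0.2335]
eef_rot: [0.993, 0.122, 0.0, -0.0]
ft_force: [-0.2, -0.3, -1.1]
gripper_width: 0.0396
grip_force: 40.5
shift [0.0012 0.0003 0.1585] tooly yaw -76.03
```

Scaled: 0.04 m is 0.1, 0.03 m is 0.075.

```bash
echo '[[[0.003, 0, 0.1], [0, 0, 0]], [[0, 0, 0.1], [0, 0, 0]], [[0, 0, 0.1], [0, 0, 0]], [[0, 0, 0.075], [0, 0, 0]], [[0, 0, 0], [0, 0, 0]]]' | python3 inch.py
echo '[[[0, 0, 0.0075], [0, 0, 0]], [[0, 0, 0], [0, 0, 0]], [[0, 0, 0], [0, 0, 0]]]' | python3 inch.py
echo '[[[0, 0, 0.0075], [0, 0, 0]], [[0, 0, 0], [0, 0, 0]], [[0, 0, 0], [0, 0, 0]]]' | python3 inch.py
```

```text
clock: 10.0
ee_pos: [0.4923, -0.2312, 0.0779]
eef_rot: [0.992, 0.123, -0.004, -0.003]
ft_force: [-1.6, 1.0, -1.1]
gripper_width: 0.0397
grip_force: 40.5
clock: 10.25
ee_pos: [0.4971, -0.2344, 0.0829]
eef_rot: [0.993, 0.122, 0.002, 0.001]
ft_force: [0.1, -0.1, -1.6]
gripper_width: 0.0396
grip_force: 40.5
clock: 10.5
ee_pos: [0.4959, -0.2344, 0.0781]
eef_rot: [0.993, 0.122, 0.0, 0.0]
ft_force: [0.0, -0.1, -1.0]
gripper_width: 0.0401
grip_force: 40.5
```

Scaled: 0.002 m is 0.005.

```bash
echo '[[[0, 0, 0.005], [0, 0, 0]], [[0, 0, 0], [0, 0, 0]], [[0, 0, 0], [0, 0, 0]]]' | python3 inch.py
echo '[[[0, 0, 0.0038], [0, 0, 0]], [[0, 0, 0], [0, 0, 0]], [[0, 0, 0], [0, 0, 0]]]' | python3 inch.py
```

```text
clock: 10.75
ee_pos: [0.4956, -0.2342, 0.0753]
eef_rot: [0.993, 0.122, -0.0, -0.0]
ft_force: [0.1, 0.3, -2.3]
gripper_width: 0.0399
grip_force: 40.5
clock: 11.0
ee_pos: [0.4957, -0.2343, 0.0741]
eef_rot: [0.993, 0.122, 0.0, 0.0]
ft_force: [-2.6, 0.4, 3.7]
gripper_width: 0.0399
grip_force: 41.4
```

Scaled: -0.04 m is -0.1, -0.037 m is -0.0925.

```bash
echo '[[[0, 0, 0], [0, 0, 0]], [[0, 0, 0], [0, 0, 0]], [[0, 0, 0], [0, 0, 0]], [[0, 0, 0], [0, 0, 0]], [[0, 0, 0], [0, 0, 0]]]' | python3 inch.py 0.07
echo '[[[0, 0, -0.05], [0, 0, 0]], [[0, 0, -0.1], [0, 0, 0]], [[0, 0, -0.1], [0, 0, 0]], [[0, 0, -0.1], [0, 0, 0]], [[0, 0, -0.0875], [0, 0, 0]]]' | python3 inch.py
echo '[[[-0.0073, -0.0925, -0.02], [0, 0, 0]], [[-0.0073, -0.0925, -0.02], [0, 0, 0]], [[-0.0073, -0.0925, -0.02], [0, 0, 0]], [[-0.0073, -0.0925, -0.02], [0, 0, 0]], [[-0.0073, -0.0925, -0.02], [0, 0, 0]]]' | python3 inch.py
echo '[[[0, 0, 0], [0, 0, 0]], [[0, 0, 0], [0, 0, 0]], [[0, 0, 0], [0, 0, 0]]]' | python3 inch.py
python3 - <<'E'
from h import *
s,im=snap('wrist','w4.png');print(s['joints'].round(2))
for p in((.437,-.058,.142),(.437,-.058,0),(.4955,-.234,.11),(.4955,-.234,.02)):print(proj(p,s).round())
cv2.imwrite('pics/w4c.png',cv2.resize(im[90:300,170:470,::-1],None,fx=2.6,fy=2.6,interpolation=2))
E
```

```text
clock: 11.42
ee_pos: [0.4956, -0.2342, 0.0737]
eef_rot: [0.993, 0.122, -0.0, -0.0]
ft_force: [0.0, -0.3, 0.1]
gripper_width: 0.0702
grip_force: 0.0
clock: 11.83
ee_pos: [0.4957, -0.2341, 0.2516]
eef_rot: [0.993, 0.122, 0.001, 0.0]
ft_force: [1.1, -0.8, 0.6]
gripper_width: 0.0699
grip_force: 0.0
clock: 12.25
ee_pos: [0.436, -0.0566, 0.2891]
eef_rot: [0.993, 0.122, 0.0, 0.0]
ft_force: [0.3, -0.4, 0.1]
gripper_width: 0.0699
grip_force: 0.0
clock: 12.5
ee_pos: [0.4369, -0.0586, 0.2889]
eef_rot: [0.993, 0.122, 0.0, 0.0]
ft_force: [0.1, -0.4, 0.0]
gripper_width: 0.0701
grip_force: 0.0
[ 0.57 -0.08 -0.5   1.84 -0.04  1.37 -1.26]
[261. 189.]
[261. 159.]
[424. 169.]
[392. 154.]
```

View pics/w4c.png

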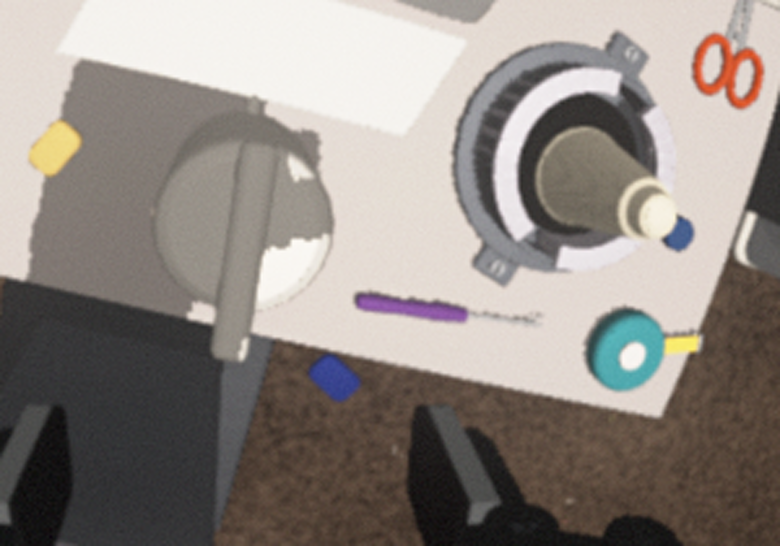

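The cone stands upright on the seat. The cover's handle runs from (263,142) to (229,352) in the crop, with a lug at (255,102) in line with it.

```bash
python3 - <<'E'
from h import *
s=arm.observe()
P=lambda u,v,z:onz('wrist',(170+u/2.6,90+v/2.6),z,s)
a,b=P(263,142,.142),P(229,352,.142);d=a-b;m=(a+b)/2;print('handle',m,np.linalg.norm(d),np.degrees(np.arctan2(d[1],d[0])))
print('lug',P(255,102,.005))
L,R=P(155,215,.09),P(333,215,.09);print('dome',(L+R)/2,np.linalg.norm(L-R))
print('gaps',P(640,97,.039),P(545,253,.039),'ears',P(627,55,.008),P(497,265,.008))
yaw=np.arctan2(d[1],d[0]);delta([*m[:2],.142],yaw+np.pi/2)
E
```

```text
handle [ 0.43984124 -0.0609197   0.142     ] 0.07957180254823178 5.30881013020427
lug [ 0.47982952 -0.05738762  0.005     ]
dome [ 0.44026772 -0.06077358  0.09      ] 0.07534178491103487
gaps [ 0.54179865 -0.24765289  0.039     ] [ 0.44773128 -0.22210608  0.039     ] ears [ 0.56371956 -0.24949469  0.008     ] [ 0.42794607 -0.21126973  0.008     ]
shift [0.0025 0.0025 0.1466] tooly yaw -76.09
rotvec [-4.0000e-04  2.0000e-04 -2.9915e+00]
rotvec [1.0e-04 2.0e-04 1.5e-01]
```

Scaled: 0.04 m is 0.1, 0.024 m is 0.06, 0.075 rad is 0.0188.

```bash
echo '[[[0.0063, 0.0063, 0], [0, 0, 0.0188]], [[0, 0, 0.1], [0, 0, 0.0188]], [[0, 0, 0.1], [0, 0, 0]], [[0, 0, 0.1], [0, 0, 0]], [[0, 0, 0.06], [0, 0, 0]]]' | python3 inch.py 0.05
echo '[[[0, 0, 0], [0, 0, 0]], [[0, 0, 0], [0, 0, 0]], [[0, 0, 0], [0, 0, 0]]]' | python3 inch.py
python3 - <<'E'
from h import *
delta((.4398,-.0609,.1405),np.radians(95.3))
E
```

```text
clock: 12.97
ee_pos: [0.438, -0.061, 0.1407]
eef_rot: [0.999, 0.046, -0.002, -0.001]
ft_force: [0.3, -0.1, 0.1]
gripper_width: 0.05
grip_force: 0.0
clock: 13.22
ee_pos: [0.4409, -0.0605, 0.1463]
eef_rot: [0.999, 0.046, 0.001, 0.0]
ft_force: [-0.3, 0.4, -0.2]
gripper_width: 0.0503
grip_force: 0.0
shift [-0.0012  0.0002  0.0058] tooly yaw -84.68
rotvec [ 2.4000e-03  2.0000e-04 -3.1413e+00]
rotvec [ 0.0001 -0.0015  0.0003]
```

Scaled: 0.004 m is 0.01, -0.001 m is -0.0025.

```bash
echo '[[[-0.0025, 0, 0.01], [0, 0, 0]], [[0, 0, 0], [0, 0, 0]], [[0, 0, 0], [0, 0, 0]]]' | python3 inch.py
echo '[[[0, 0, 0], [0, 0, 0]], [[0, 0, 0], [0, 0, 0]], [[0, 0, 0], [0, 0, 0]], [[0, 0, 0], [0, 0, 0]], [[0, 0, 0], [0, 0, 0]]]' | python3 inch.py 0.0 70
echo '[[[0, 0, 0], [0, 0, 0]], [[0, 0, 0], [0, 0, 0]], [[0, 0, 0], [0, 0, 0]]]' | python3 inch.py 
```

```text
clock: 13.47
ee_pos: [0.4394, -0.0603, 0.1417]
eef_rot: [0.999, 0.047, 0.001, 0.0]
ft_force: [-0.2, -0.3, -0.6]
gripper_width: 0.0498
grip_force: 0.0
clock: 13.88
ee_pos: [0.4393, -0.0601, 0.1413]
eef_rot: [0.999, 0.047, 0.0, 0.0]
ft_force: [0.1, -0.5, 4.2]
gripper_width: 0.0128
grip_force: 68.8
clock: 14.13
ee_pos: [0.4393, -0.0601, 0.1413]
eef_rot: [0.999, 0.047, 0.0, 0.0]
ft_force: [-0.0, 0.1, 5.4]
gripper_width: 0.0128
grip_force: 69.0
```

Scaled: -0.035 m is -0.0875, -0.025 m is -0.0625.

```bash
echo '[[[0, 0, -0.05], [0, 0, 0]], [[0, 0, -0.0875], [0, 0, 0]], [[0, 0, -0.0875], [0, 0, 0]], [[0, 0, -0.0875], [0, 0, 0]], [[0, 0, -0.0625], [0, 0, 0]]]' | python3 inch.py
echo '[[[0.02, 0.0893, 0], [0, 0, 0]], [[0.02, 0.0893, 0], [0, 0, 0]], [[0.02, 0.0893, 0], [0, 0, 0]], [[0.02, 0.0893, 0], [0, 0, 0]], [[0.02, 0.0893, 0], [0, 0, 0]]]' | python3 inch.py
echo '[[[0, 0, 0], [0, 0, 0.03]], [[0, 0, 0], [0, 0, 0.03]], [[0, 0, 0], [0, 0, 0.03]], [[0, 0, 0], [0, 0, 0]], [[0, 0, 0], [0, 0, 0]]]' | python3 inch.py
echo '[[[0, 0, 0], [0, 0, 0]], [[0, 0, 0], [0, 0, 0]]]' | python3 inch.py
python3 - <<'E'
from h import *
delta((.4955,-.2338,.1653),np.radians(-105.4))
snap('wrist','w5.png');snap('side','s5.png')
E
```

```text
clock: 14.55
ee_pos: [0.4389, -0.06, 0.2934]
eef_rot: [0.999, 0.047, 0.001, 0.0]
ft_force: [1.1, -0.6, -0.8]
gripper_width: 0.0126
grip_force: 68.7
clock: 14.97
ee_pos: [0.4954, -0.2357, 0.2901]
eef_rot: [0.999, 0.047, -0.001, -0.0]
ft_force: [0.7, 0.5, -1.6]
gripper_width: 0.013
grip_force: 68.6
clock: 15.38
ee_pos: [0.4952, -0.2339, 0.2902]
eef_rot: [0.991, -0.131, -0.001, -0.0]
ft_force: [-0.9, 0.4, -2.8]
gripper_width: 0.0127
grip_force: 68.7
clock: 15.55
ee_pos: [0.4954, -0.234, 0.2907]
eef_rot: [0.991, -0.131, -0.0, 0.0]
ft_force: [-0.4, -0.7, -1.4]
gripper_width: 0.0127
grip_force: 68.7
shift [ 1.000e-04 -2.000e-04  1.254e-01] tooly yaw -105.07
rotvec [0.0001 0.0002 0.0057]
rotvec [-2.0000e-04  2.0000e-04 -3.1359e+00]
```

View pics/w5.png

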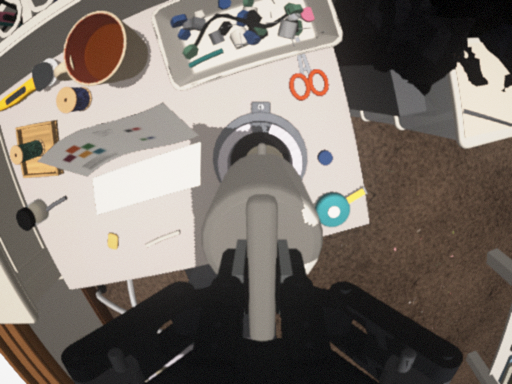

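The handle and cover point along the image's vertical, with the ear and gap in line at (262,107). Aligned, so I lower it.

Scaled: 0.03 m is 0.075, 0.025 m is 0.0625, 0.0057 rad is 0.0014.

```bash
echo '[[[0, 0, 0.075], [0, 0, 0.0014]], [[0, 0, 0.075], [0, 0, 0]], [[0, 0, 0.0625], [0, 0, 0]], [[0, 0, 0.0375], [0, 0, 0]], [[0, 0, 0], [0, 0, 0]]]' | python3 inch.py
echo '[[[0, 0, 0], [0, 0, 0]], [[0, 0, 0.015], [0, 0, 0]], [[0, 0, 0.015], [0, 0, 0]], [[0, 0, 0], [0, 0, 0]], [[0, 0, 0], [0, 0, 0]]]' | python3 inch.py
python3 -c "
from h import *
s=arm.observe();print(s['torque'],s['ft_force']);delta((.4955,-.2338,.1613))"
```

```text
clock: 16.07
ee_pos: [0.4936, -0.2334, 0.1873]
eef_rot: [0.991, -0.135, -0.003, -0.001]
ft_force: [-0.5, 0.5, -1.8]
gripper_width: 0.0129
grip_force: 68.6
clock: 16.48
ee_pos: [0.4956, -0.2341, 0.179]
eef_rot: [0.991, -0.135, 0.0, 0.0]
ft_force: [-0.1, 0.0, -1.8]
gripper_width: 0.0124
grip_force: 68.7
[ 0.0363352  -0.06421005 -0.00643106] [-0.1181525   0.02856915 -1.78556646]
shift [-0.0001 -0.0002  0.0177] tooly yaw -105.57
```

Scaled: 0.004 m is 0.01, 0.003 m is 0.0075.

```bash
echo '[[[0, 0, 0.01], [0, 0, 0]], [[0, 0, 0.0075], [0, 0, 0]], [[0, 0, 0], [0, 0, 0]], [[0, 0, 0], [0, 0, 0]]]' | python3 inch.py
echo '[[[0, 0, 0.01], [0, 0, 0]], [[0, 0, 0.005], [0, 0, 0]], [[0, 0, 0], [0, 0, 0]], [[0, 0, 0], [0, 0, 0]]]' | python3 inch.py
```

```text
clock: 16.82
ee_pos: [0.4954, -0.234, 0.1717]
eef_rot: [0.991, -0.135, -0.0, -0.0]
ft_force: [0.7, -0.3, -1.4]
gripper_width: 0.0127
grip_force: 68.7
clock: 17.15
ee_pos: [0.4954, -0.234, 0.1656]
eef_rot: [0.991, -0.135, -0.0, -0.0]
ft_force: [0.4, 1.3, -2.0]
gripper_width: 0.0124
grip_force: 68.6
```

Scaled: 0.003 m is 0.0075.

```bash
echo '[[[0, 0, 0.0075], [0, 0, 0]], [[0, 0, 0], [0, 0, 0]], [[0, 0, 0], [0, 0, 0]]]' | python3 inch.py
echo '[[[0, 0, 0.0038], [0, 0, 0]], [[0, 0, 0], [0, 0, 0]], [[0, 0, 0], [0, 0, 0]]]' | python3 inch.py
echo '[[[0, 0, 0.0025], [0, 0, 0]], [[0, 0, 0], [0, 0, 0]], [[0, 0, 0], [0, 0, 0]]]' | python3 inch.py
```

```text
clock: 17.4
ee_pos: [0.4954, -0.2341, 0.1627]
eef_rot: [0.991, -0.136, -0.0, 0.0]
ft_force: [1.1, 0.5, -1.5]
gripper_width: 0.0128
grip_force: 68.6
clock: 17.65
ee_pos: [0.4955, -0.234, 0.1614]
eef_rot: [0.991, -0.136, 0.0, 0.0]
ft_force: [0.2, 0.8, -1.6]
gripper_width: 0.0128
grip_force: 68.7
clock: 17.9
ee_pos: [0.4957, -0.2341, 0.1606]
eef_rot: [0.991, -0.136, 0.0, 0.0]
ft_force: [-0.7, -0.3, 2.3]
gripper_width: 0.0129
grip_force: 69.3
```

Scaled: 0.001 m is 0.0025, 0.0005 m is 0.0013, 0.08 rad is 0.02.

```bash
echo '[[[0, 0, 0.0025], [0, 0, 0.02]], [[0, 0, 0.0013], [0, 0, 0.02]], [[0, 0, 0.0013], [0, 0, 0.02]], [[0, 0, 0], [0, 0, 0]], [[0, 0, 0], [0, 0, 0]]]' | python3 inch.py
python3 -c "
from h import *
s=arm.observe();print(s['torque'],s['joints'].round(2));delta((.4955,-.2338,.1583))"
```

```text
clock: 18.32
ee_pos: [0.4957, -0.2343, 0.1588]
eef_rot: [0.968, -0.252, 0.0, 0.0]
ft_force: [-0.6, -0.2, 5.1]
gripper_width: 0.0126
grip_force: 69.6
[-0.03985106 -0.01124281 -0.06557397] [ 0.63  0.26 -0.31  1.77  0.09  1.12 -1.79]
shift [-0.0004 -0.0003  0.0005] tooly yaw -119.2
```

Scaled: 0.0008 m is 0.002, 0.0006 m is 0.0015, 0.08 rad is 0.02.

```bash
echo '[[[0, 0, 0.002], [0, 0, 0.02]], [[0, 0, 0.0015], [0, 0, 0.02]], [[0, 0, 0.0015], [0, 0, 0.02]], [[0, 0, 0], [0, 0, 0]], [[0, 0, 0], [0, 0, 0]]]' | python3 inch.py
echo '[[[0, 0, 0.0008], [0, 0, 0.02]], [[0, 0, 0.0008], [0, 0, 0.02]], [[0, 0, 0], [0, 0, 0]], [[0, 0, 0], [0, 0, 0]]]' | python3 inch.py
python3 -c "
from h import *
s=arm.observe();print(s['torque'],s['joints'].round(3));delta((.4955,-.2338,.1583))"
```

```text
clock: 18.73
ee_pos: [0.4958, -0.2344, 0.157]
eef_rot: [0.931, -0.366, 0.001, 0.0]
ft_force: [-0.7, 0.1, 7.1]
gripper_width: 0.0127
grip_force: 69.9
clock: 19.07
ee_pos: [0.4959, -0.2344, 0.1565]
eef_rot: [0.898, -0.439, 0.001, 0.0]
ft_force: [-0.7, 0.2, 7.0]
gripper_width: 0.0124
grip_force: 70.0
[ 0.02225255  0.14012299 -0.16584896] [ 0.59   0.258 -0.266  1.779  0.075  1.113 -2.181]
shift [-0.0007 -0.0001 -0.0018] tooly yaw -142.12
```

The rows are not in the units I measure in: shifts go in shares of 0.4 m and turns go in shares of 4 rad. I convert before sending: -0.025 m is -0.0625, -0.02 m is -0.05, -0.12 rad is -0.03.

```bash
echo '[[[0, 0, 0], [0, 0, 0]], [[0, 0, 0], [0, 0, 0]], [[0, 0, 0], [0, 0, 0]], [[0, 0, 0], [0, 0, 0]]]' | python3 inch.py 0.06
echo '[[[0, 0, -0.05], [0, 0, 0]], [[0, 0, -0.0625], [0, 0, 0]], [[0, 0, -0.0625], [0, 0, 0]], [[0, 0, 0], [0, 0, 0]]]' | python3 inch.py
echo '[[[0, 0, 0], [0, 0, -0.03]], [[0, 0, 0], [0, 0, -0.03]], [[0, 0, 0], [0, 0, -0.03]], [[0, 0, 0], [0, 0, -0.03]], [[0, 0, 0], [0, 0, -0.03]]]' | python3 inch.py
echo '[[[0, 0, 0], [0, 0, -0.03]], [[0, 0, 0], [0, 0, -0.03]], [[0, 0, 0], [0, 0, -0.03]], [[0, 0, 0], [0, 0, -0.03]], [[0, 0, 0], [0, 0, -0.03]]]' | python3 inch.py
echo '[[[0, 0, 0], [0, 0, -0.03]], [[0, 0, 0], [0, 0, -0.03]], [[0, 0, 0], [0, 0, -0.03]], [[0, 0, 0], [0, 0, -0.03]], [[0, 0, 0], [0, 0, -0.03]]]' | python3 inch.py
echo '[[[0, 0, 0], [0, 0, -0.03]], [[0, 0, 0], [0, 0, -0.03]], [[0, 0, 0], [0, 0, -0.03]], [[0, 0, 0], [0, 0, -0.03]], [[0, 0, 0], [0, 0, -0.03]]]' | python3 inch.py
echo '[[[0, 0, 0], [0, 0, -0.03]], [[0, 0, 0], [0, 0, -0.03]], [[0, 0, 0], [0, 0, -0.03]], [[0, 0, 0], [0, 0, -0.03]], [[0, 0, 0], [0, 0, -0.03]]]' | python3 inch.py
echo '[[[0, 0, 0], [0, 0, -0.03]], [[0, 0, 0], [0, 0, -0.005]], [[0, 0, 0], [0, 0, 0]], [[0, 0, 0], [0, 0, 0]]]' | python3 inch.py
python3 -c "
from h import *
s=arm.observe();print(s['torque'],s['joints'].round(3));delta((.4957,-.2342,.1565),np.radians(-142.1))
snap('wrist','w6.png')"
```

```text
clock: 19.4
ee_pos: [0.4951, -0.234, 0.1553]
eef_rot: [0.898, -0.44, -0.0, 0.0]
ft_force: [0.4, -0.6, -0.5]
gripper_width: 0.0594
grip_force: 0.0
clock: 19.73
ee_pos: [0.4973, -0.2347, 0.2305]
eef_rot: [0.898, -0.44, 0.003, -0.0]
ft_force: [0.8, 0.3, 0.3]
gripper_width: 0.0601
grip_force: 0.0
clock: 20.15
ee_pos: [0.4953, -0.234, 0.2252]
eef_rot: [0.988, -0.152, -0.0, -0.0]
ft_force: [-0.0, -0.2, -0.3]
gripper_width: 0.0599
grip_force: 0.0
clock: 20.57
ee_pos: [0.4953, -0.234, 0.2252]
eef_rot: [0.989, 0.147, -0.0, -0.0]
ft_force: [0.3, 0.4, -0.1]
gripper_width: 0.06
grip_force: 0.0
clock: 20.98
ee_pos: [0.4953, -0.234, 0.2252]
eef_rot: [0.902, 0.433, -0.0, -0.0]
ft_force: [-0.1, 0.3, 0.1]
gripper_width: 0.06
grip_force: 0.0
clock: 21.4
ee_pos: [0.4953, -0.234, 0.2252]
eef_rot: [0.734, 0.68, -0.0, -0.0]
ft_force: [-0.6, 0.7, -0.6]
gripper_width: 0.0599
grip_force: 0.0
clock: 21.82
ee_pos: [0.4953, -0.234, 0.2252]
eef_rot: [0.5, 0.866, -0.0, -0.0]
ft_force: [-0.3, 0.1, 0.5]
gripper_width: 0.0599
grip_force: 0.0
clock: 22.15
ee_pos: [0.4953, -0.2341, 0.2255]
eef_rot: [0.443, 0.897, 0.0, -0.0]
ft_force: [-0.2, -0.0, -0.7]
gripper_width: 0.0599
grip_force: 0.0
[ 0.0514864  -0.01197866 -0.01437101] [ 0.864  0.233 -0.58   1.685  0.133  1.264  0.911]
shift [-0.0003  0.0002  0.069 ] tooly yaw 37.45
rotvec [-4.0000e-04  2.0000e-04  3.1338e+00]
rotvec [-0.0001 -0.0003 -0.0078]
```

View pics/w6.png

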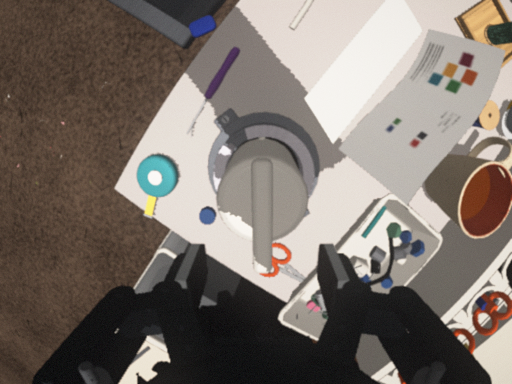

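The cover sits upright in the collar and the handle lies along the image's vertical, from (262,160) to (262,270), so it is aligned with the fingers. I lower and regrip.

Scaled: 0.03 m is 0.075, 0.02 m is 0.05, -0.007 rad is -0.0018.

```bash
echo '[[[0, 0, 0.05], [0, 0, -0.0018]], [[0, 0, 0.075], [0, 0, 0]], [[0, 0, 0.045], [0, 0, 0]], [[0, 0, 0], [0, 0, 0]], [[0, 0, 0], [0, 0, 0]]]' | python3 inch.py 0.05
echo '[[[0, 0, 0], [0, 0, 0]], [[0, 0, 0], [0, 0, 0]], [[0, 0, 0], [0, 0, 0]], [[0, 0, 0], [0, 0, 0]], [[0, 0, 0], [0, 0, 0]]]' | python3 inch.py 0.0 80
echo '[[[0, 0, 0], [0, 0, 0]], [[0, 0, 0], [0, 0, 0]]]' | python3 inch.py
echo '[[[0, 0, 0.0025], [0, 0, 0.02]], [[0, 0, 0.0013], [0, 0, 0.02]], [[0, 0, 0.0013], [0, 0, 0]], [[0, 0, 0], [0, 0, 0]], [[0, 0, 0], [0, 0, 0]]]' | python3 inch.py
python3 -c "
from h import *
s=arm.observe();print(s['torque'],s['joints'].round(3));delta((.4957,-.2342,.1565))"
```

```text
clock: 22.62
ee_pos: [0.4952, -0.2338, 0.1575]
eef_rot: [0.438, 0.899, 0.0, -0.001]
ft_force: [0.2, -0.2, 0.6]
gripper_width: 0.0501
grip_force: 0.0
clock: 23.03
ee_pos: [0.496, -0.2343, 0.1588]
eef_rot: [0.438, 0.899, -0.0, 0.001]
ft_force: [-0.4, 0.3, 4.3]
gripper_width: 0.0128
grip_force: 78.1
clock: 23.2
ee_pos: [0.4959, -0.2342, 0.1583]
eef_rot: [0.438, 0.899, -0.0, 0.001]
ft_force: [0.7, -0.3, 5.4]
gripper_width: 0.0125
grip_force: 78.1
clock: 23.62
ee_pos: [0.4959, -0.2343, 0.1564]
eef_rot: [0.508, 0.861, -0.0, 0.001]
ft_force: [0.4, 0.7, 7.1]
gripper_width: 0.0126
grip_force: 78.5
[-0.08900138  0.0767614  -0.13633895] [ 0.832  0.293 -0.549  1.766  0.168  1.128  0.734]
shift [ 0.0002 -0.0001 -0.0001] tooly yaw 28.88
```

Scaled: 0.0003 m is 0.0008, 0.08 rad is 0.02.

```bash
echo '[[[0, 0, 0.0008], [0, 0, 0.02]], [[0, 0, 0], [0, 0, 0.02]], [[0, 0, 0], [0, 0, 0.0125]], [[0, 0, 0], [0, 0, 0]], [[0, 0, 0], [0, 0, 0]]]' | python3 inch.py
python3 -c "
from h import *
s=arm.observe();print(s['torque']);delta((.4957,-.2342,.1565))"
echo '[[[0, 0, 0], [0, 0, 0.0125]], [[0, 0, 0], [0, 0, 0]], [[0, 0, 0], [0, 0, 0]]]' | python3 inch.py
python3 -c "
from h import *
s=arm.observe();print(s['torque']);delta((.4957,-.2342,.1565))"
```

```text
clock: 24.03
ee_pos: [0.496, -0.2343, 0.1562]
eef_rot: [0.596, 0.803, 0.0, 0.001]
ft_force: [0.1, -0.5, 7.0]
gripper_width: 0.0127
grip_force: 78.5
[-0.05301989  0.01303262 -0.12466238]
shift [ 0.0002 -0.0003 -0.0003] tooly yaw 16.84
clock: 24.28
ee_pos: [0.4963, -0.2342, 0.1562]
eef_rot: [0.615, 0.788, 0.0, 0.001]
ft_force: [1.4, 0.9, 7.0]
gripper_width: 0.0125
grip_force: 78.4
[-0.11949347 -0.24114905  0.34003698]
shift [ 0.0001 -0.0006 -0.0003] tooly yaw 14.03
```

Scaled: 0.04 rad is 0.01.

```bash
echo '[[[0, 0, 0], [0, 0, 0.01]], [[0, 0, 0], [0, 0, 0]], [[0, 0, 0], [0, 0, 0]]]' | python3 inch.py
python3 -c "
from h import *
s=arm.observe();print(s['torque']);delta((.4957,-.2342,.1565))"
```

```text
clock: 24.53
ee_pos: [0.4964, -0.2341, 0.1562]
eef_rot: [0.63, 0.776, 0.0, 0.001]
ft_force: [0.7, -0.7, 7.5]
gripper_width: 0.0123
grip_force: 81.1
[-0.1218759  -0.24548229  1.2994441 ]
shift [ 0.     -0.0007 -0.0003] tooly yaw 11.84
```

Scaled: -0.04 m is -0.1, -0.03 m is -0.075.

```bash
echo '[[[0, 0, 0], [0, 0, 0]], [[0, 0, 0], [0, 0, 0]], [[0, 0, 0], [0, 0, 0]], [[0, 0, 0], [0, 0, 0]], [[0, 0, 0], [0, 0, 0]]]' | python3 inch.py 0.07
echo '[[[0, 0, -0.05], [0, 0, 0]], [[0, 0, -0.075], [0, 0, 0]], [[0, 0, -0.1], [0, 0, 0]], [[0, 0, -0.075], [0, 0, 0]], [[0, 0, 0], [0, 0, 0]]]' | python3 inch.py
echo '[[[0, 0, 0], [0, 0, 0]], [[0, 0, 0], [0, 0, 0]]]' | python3 inch.py
python3 -c "
from h import *
s,im=snap('wrist','w7.png');snap('side','s7.png');a,b=cv2.imread('pics/w7.png'),cv2.imread('pics/side0.png')
b=cv2.imread('pics/s7.png')[150:300,130:330]
cv2.imwrite('pics/c7.png',np.hstack([cv2.resize(a[80:330,120:420],(400,333)),cv2.resize(b,(400,333),interpolation=2)]))
delta((.4957,-.2342,.1565))"
```

```text
clock: 24.95
ee_pos: [0.4952, -0.2341, 0.1551]
eef_rot: [0.631, 0.775, -0.0, -0.0]
ft_force: [-0.1, -0.0, 0.2]
gripper_width: 0.07
grip_force: 0.0
clock: 25.37
ee_pos: [0.4977, -0.2346, 0.282]
eef_rot: [0.631, 0.776, 0.001, 0.004]
ft_force: [0.5, -0.2, 0.1]
gripper_width: 0.07
grip_force: 0.0
clock: 25.53
ee_pos: [0.4951, -0.2341, 0.2747]
eef_rot: [0.631, 0.775, -0.0, -0.0]
ft_force: [0.3, -0.6, -1.0]
gripper_width: 0.0698
grip_force: 0.0
shift [-0.0006  0.001   0.1175] tooly yaw 11.7
```

View pics/c7.png

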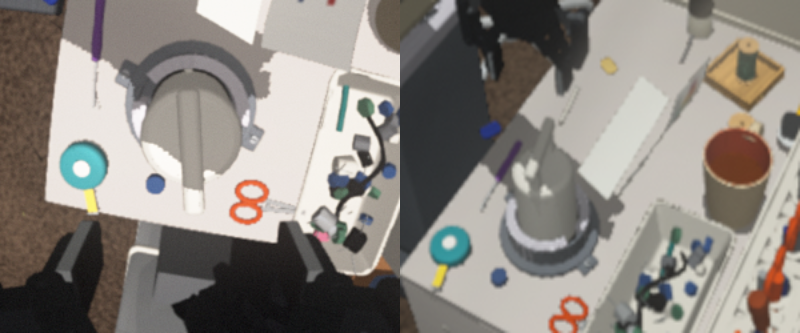

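The cover is seated and turned to the stop, the spool stands in the tray, and the gripper is clear of everything.

```bash
python3 -c "
from cell import arm
print(arm.hand_in())"
```

```text
the job is handed in; nothing more can be done
None
```

I handed the job in at about 25.5 s: the spool stands in the tray, the cone is on the seat, and the cover is on and turned clockwise to its hard stop, with the gripper open and clear; the hand-in gave no verdict.

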